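# Thread the check pin through guide and bracket

### The arm

A 7-joint arm with a two-finger parallel gripper is mounted at the origin on the work surface. World frame = base frame: x ahead of the robot, y to its left, z up, the work surface at z = 0. Lengths are in m, angles in rad, forces in N, time in s.
With the tool pointing down it reaches from about 0.425 to 0.825 m from the base axis. Payload 3.6 kg.
Tool frame: the origin (TCP) lies where the fingers leave the gripper's body, on its centre line; the fingertips stand 73 mm ahead of it and the grasp point (between the pads) lies 54 mm ahead of it; z points along the fingers, y is the line along which they close (so a half turn about z gives the same grasp; the last joint's range is limited). The gripper opens to 85 mm and grips with 20 to 120 N. Pads are 22 mm wide; open, the fingers measure 114 mm over their backs; the gripper's body (76 mm by 85 mm) begins 54 mm behind the grasp point. The pads swing forward as they close: fully open they stand 13 mm farther back than shut.
Start: joints at [-1.294, 0.615, -0.013, 1.423, 0.008, 1.103, -0.04], TCP at [0.194, 0.62, 0.304] pointing down, gripper open.
Joint ranges: [-3.12, 3.12], [-0.3, 2.06], [-1.34, 1.32], [0.26, 2.42], [-1.36, 4.5], [0.01, 1.98], [-2.84, 2.84]. Speed limits (rad/s): [2.79, 2.79, 3.14, 3.14, 3.14, 3.14, 3.14].

### API

Orientations are given as a unit quaternion [x, y, z, w].
In Python, from station import arm, snapshot, camera_info, ticket gives the robot as it stands. Calls block until the motion is done:
- arm.movep(position, orientation): joint-space move of the TCP to a pose.
- arm.line_to(position, velocity=0.15, ori=None): straight line of the TCP; ori=None keeps the orientation; velocity is the mean speed in m/s.
- arm.move_j(angles): joint-space move.
- arm.move_gripper(opening, effort=None): opening from 0.0 (shut) to 1.0 (fully open); effort is the grip in N (None keeps the last); returns when the fingers have stopped.
- arm.pause(seconds).
- arm.ik(position, orientation): joint angles nearest the present ones, or None.
- snapshot(name): name is "scene" or "top" or "wrist"; returns the picture (480x640x3 uint8, blue, green, red); there is no depth.
- camera_info(name): a dict with "fx", "fy", "cx", "cy" (pixels), "R" (3x3) and "t" (3): a world point X has camera coordinates R X + t; the wrist camera has in their place "T_tool_cam" (4x4, takes a point from camera to tool coordinates, whose origin is the TCP and whose axes are the flange's). Camera axes: x right, y down, z forward; pixel columns grow to the right and rows downward; lengths in m; the calibration is good to about 2 mm. The wrist camera is an equidistant fisheye: a pixel r from the principal point sees the ray r / f radians off the axis. A picture is of the moment at which its call begins: read the wrist's pose just before it. camera_info takes no time and is no camera call.
A pose or a line that the arm cannot do raises arm.MotionError and nothing moves.
- ticket.finish_job(): hands the job in; it is judged then, once.
Readings, each from a call of its own:
- arm.read_time(): time.
- arm.read_joint_positions(): joint angles.
- arm.read_dq(): joint speeds.
- arm.read_effort(): joint torques, N m.
- arm.read_tool_pos(): TCP position.
- arm.read_eef_rot(): TCP orientation.
- arm.read_ft_force(): force on the tool from outside, world axes, zero at the start.
- arm.read_wrist_torque(): the same for the moment, N m.
- arm.read_opening(): opening from 0.0 (shut) to 1.0 (fully open).
- arm.read_finger_force(): force on a finger pad.
Only numpy, scipy, OpenCV 4.12 (cv2) and the standard library are available. Lean on these libraries where they do the work, as an engineer would, in place of code of your own. Each camera call takes 0.05 s, during which the arm holds its last target. There are 200 camera calls.

### The job

Check the moulded bracket's hole on the checking stand: push the black bracket slide fully home under the guide arm, then take the longer of the two pins from the rack by its handle and thread it straight down through the bushing in the guide arm and on through the bracket's hole. Finish while holding the pin upright and still, through both holes, with its tip sticking out below the bracket but not standing on the base plate; the shorter pin stays in the rack.

Things in the scene. Friction and masses are not known exactly. Their poses are not given: they have to be found in the camera images.
- stand: Fixed checking stand: aluminium base plate 255 x 120 mm (top 12 mm above the bench), grey column at its far end, aluminium guide arm (15 mm thick, 50 mm wide, top at 120 mm) reaching back over the plate. Origin on the bench below the guide hole; x axis level, from the slide's pulled-out end to the column (within 0.4 rad of world x); plate from x = -170 to +85 mm.
- guide_mouth (a point): Centre of the upper mouth of the guide bushing, flush with the guide arm's top, 120 mm above the bench. Vertical through hole 14 mm in diameter, 15 mm deep, with a 3 mm chamfer at the mouth. Axes as the stand's.
- eye_mouth (a point): Centre of the upper mouth of the bracket's hole, in the top plate of the black slide, 65 mm above the bench. Vertical through hole 15 mm in diameter, 15 mm deep (underside at 50 mm), 3 mm chamfer; free below down to the base plate's top at 12 mm. With the slide home it lies exactly below the guide bushing. Axes as the stand's.
- slide (a joint): Position of the black bracket slide, m: 0 = fully home against its stop (bracket hole under the guide bushing), up to 0.06 = pulled out along the stand's -x. Sliding friction about 3 N; it stays where it is left.
- post_front (a point): Centre of the front face (facing the stand's -x) of the crossbar of the slide's black T-post, 112 mm above the bench, 75 mm from the bracket hole's axis. Crossbar 18 (x) x 50 (y) x 12 mm, top at 118 mm; stem 18 x 18 mm below it down to 66 mm, front flush; below that a 70 mm wide block, also flush. Moves with the slide; push its front or pinch it.
- pin_rack: Fixed black rack block 60 x 150 x 60 mm on an 80 x 170 x 6 mm foot with two blind sockets 14 mm in diameter, 50 mm deep, at y = -45 and +45 mm of its frame; one pin stands in each, which in which varies. Origin on the bench under its centre, y along its length.
- long_pin_handle (a point): Centre of the long pin's round aluminium handle, 24 mm in diameter, 50 mm tall, on a coaxial steel shank 12 mm in diameter, 125 mm long; about 200 g. In the rack this point is 160 mm above the bench (handle from 135 to 185 mm). z axis along the pin, away from the tip, which lies 150 mm below this point.
- long_pin_tip (a point): Centre of the long pin's lower end face (7 mm in diameter, chamfered over 4 mm to the 12 mm shank); 10 mm above the bench while in the rack. Same axes as its handle.
- short_pin_handle (a point): Centre of the short pin's handle, same handle as the long pin's but on a shank only 75 mm long, so it stands 50 mm lower in the rack: this point 110 mm above the bench, the top at 135 mm.
Things that resemble listed ones, but are neither listed nor needed, are in the scene too. What is meant by the pin_rack is not orange, and is the smaller of those in its own colour.

How it is judged:
On the way, in this order (a step that is already met when the one before it is completed fails the run):
1. the bracket slide is pushed fully home (within 4 mm) while the long pin is not yet in the guide (value of joint slide below 0.004 m and horizontal distance between long_pin_tip and guide_mouth above 0.02 m), for 0.2 s.
2. the long pin's tip is inside or just through the guide bushing, above the bracket's hole (horizontal distance between long_pin_tip and guide_mouth below 0.008 m and height (world z) of long_pin_tip between 0.062 and 0.116 m), for 0.05 s.
At the end, for the whole second after the job is handed in: Slide home within 4 mm; long pin gripped, still, upright within 0.08 rad, through both holes (tip within 7 mm of the bracket hole's axis, handle within 10 mm of the guide's), tip 13.5 to 48 mm above the bench, so below the bracket and clear of the base plate; short pin in its rack (value of joint slide below 0.004 m and horizontal distance between long_pin_tip and eye_mouth below 0.007 m and horizontal distance between long_pin_handle and guide_mouth below 0.01 m and angle between long_pin_tip's own z axis and vertical below 0.08 rad and height (world z) of long_pin_tip between 0.0135 and 0.048 m and contact force between the fingers and long_pin above 1.5 N and linear speed of long_pin below 0.02 m/s and height (world z) of short_pin_handle below 0.12 m and horizontal distance between short_pin_handle and pin_rack below 0.06 m); the arm keeps its last pose, push and grip.
It fails at once if the short pin is pulled out of its socket (height (world z) of short_pin_handle above 0.145 m).
It also fails if it takes over 72 s, if anything falls off the work surface, if the arm or the gripper's body presses on something with over 40 N, if the wrist force passes 120 N, or if a joint passes its speed limit or range.

## Working session

There is one attempt and no reset: what is moved stays moved. The work goes in short steps, each a Python script; the robot and the scene stay as the last script left them, time stands still between calls to the robot, and variables do not carry over. Pictures are saved under pics/ and viewed, at most 10 in all, crops included, and the job is handed in when it is done.

```bash
ls; mkdir -p pics; python3 - <<'E'
from station import *
import cv2
for n in("scene","top"):
    cv2.imwrite(f"pics/{n}0.png",snapshot(n)); c=camera_info(n); print(n,c)
print(camera_info("wrist"),arm.read_eef_rot(),arm.read_time())
E
```

```text
pics
scene {'fx': 459.8841632728954, 'fy': 459.8841632728954, 'cx': 322.9684682196709, 'cy': 236.30563368866504, 'R': array([[ 0.17734734,  0.98401581,  0.0161496 ],
       [ 0.78843586, -0.13223912, -0.60073431],
       [-0.58899645,  0.11927156, -0.7992856 ]]), 't': array([-0.10460071, -0.31134943,  1.2140152 ])}
top {'fx': 437.511290040611, 'fy': 437.511290040611, 'cx': 325.3637404985806, 'cy': 235.7381979661597, 'R': array([[-0.02218289, -0.99898985, -0.03907934],
       [-0.98880527,  0.02769232, -0.14661949],
       [ 0.14755358,  0.03538942, -0.98842073]]), 't': array([0.03360005, 0.49371876, 0.74381862])}
{'fx': 371.64829954431775, 'fy': 371.64829954431775, 'cx': 320.95869044384443, 'cy': 235.77551600118028, 'T_tool_cam': array([[-2.90429233e-04, -9.59569414e-01, -2.81471946e-01,
         7.15276862e-02],
       [ 9.99999942e-01, -2.28058284e-04, -2.54346707e-04,
         1.97947046e-04],
       [ 1.79871312e-04, -2.81472003e-01,  9.59569424e-01,
        -6.99537260e-02],
       [ 0.00000000e+00,  0.00000000e+00,  0.00000000e+00,
         1.00000000e+00]])} [ 1.50817804e-01  9.88560897e-01 -1.14828108e-03 -1.58283179e-04] 0.1
```

View pics/scene0.png

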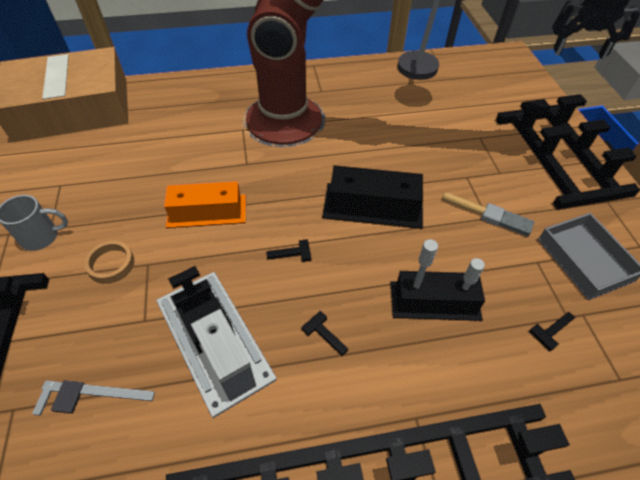

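View pics/top0.png

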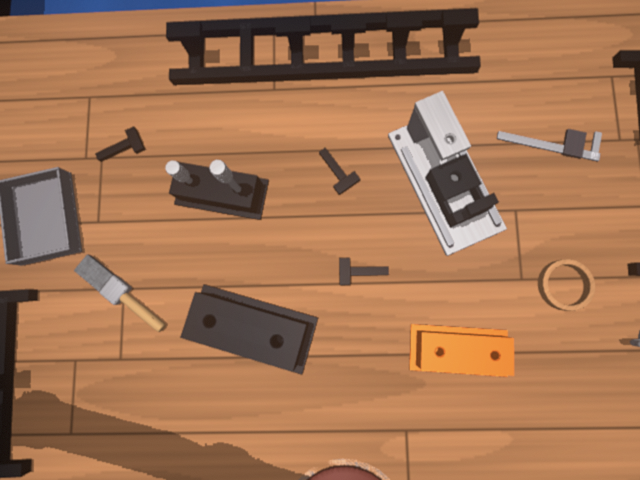

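The scene shows the stand, with its guide hole at scene (211,329) and top (450,139) and the bracket hole at top (455,177). The small black rack holds the long pin, whose handle top is at scene (430,245) and top (217,167). The short pin is at scene (476,266) and top (173,167).

```bash
cat > h.py <<'E'
from station import *
import numpy as np, cv2
from scipy.spatial.transform import Rotation as Ro
def fix(n,u,v,z):
    c=camera_info(n); d=c["R"].T@np.array([(u-c["cx"])/c["fx"],(v-c["cy"])/c["fy"],1]); o=-c["R"].T@c["t"]
    return o+d*(z-o[2])/d[2]
def wray(pix,p,q):   # wrist pixels -> world origin, dirs
    c=camera_info("wrist"); T=c["T_tool_cam"]; R=Ro.from_quat(q).as_matrix()
    x=(np.array(pix,float)-[c["cx"],c["cy"]])/c["fx"]; r=np.linalg.norm(x)+1e-12
    d=np.array([*(x/r*np.sin(r)),np.cos(r)])
    return R@T[:3,3]+p, R@T[:3,:3]@d
def wfix(pix,p,q,z):
    o,d=wray(pix,p,q); return o+d*(z-o[2])/d[2]
def wproj(X,p,q):
    c=camera_info("wrist"); T=c["T_tool_cam"]; R=Ro.from_quat(q).as_matrix()
    x=T[:3,:3].T@(R.T@(np.array(X)-p)-T[:3,3]); th=np.arctan2(np.hypot(x[0],x[1]),x[2])
    return np.array([c["cx"],c["cy"]])+c["fx"]*th*x[:2]/np.hypot(x[0],x[1])
def down(yaw):   # tool z down, tool y (closing line) at angle yaw in world
    y=np.array([np.cos(yaw),np.sin(yaw),0]); z=np.array([0,0,-1.]); return Ro.from_matrix(np.c_[np.cross(y,z),y,z]).as_quat()
E
python3 - <<'E'
from h import *
np.set_printoptions(precision=4,suppress=True)
for l,n,u,v,z in [("guide","top",450,139,.12),("guide","scene",211,329,.12),("eye","top",455,177,.065),("long","top",217,167,.185),("long","scene",430,245,.185),("short","top",173,167,.135),("short","scene",476,266,.135),
 ("bar a","top",441,223,.118),("bar b","top",494,197,.118),("plate-","top",449,254,.012),("plate-","top",506,228,.012),("plate+","top",389,135,.012),
 ("rack l","top",168,203,.006),("rack r","top",264,218,.006)]:
    print(l,n,fix(n,u,v,z))
E
```

```text
guide top [ 0.6355 -0.1883  0.12  ]
guide scene [ 0.6386 -0.1888  0.12  ]
eye top [ 0.5869 -0.207   0.065 ]
long top [0.5805 0.1754 0.185 ]
long scene [0.5829 0.1741 0.185 ]
short top [0.5991 0.2619 0.135 ]
short scene [0.6051 0.259  0.135 ]
bar a top [ 0.4976 -0.1658  0.118 ]
bar b top [ 0.5372 -0.252   0.118 ]
plate- top [ 0.4584 -0.2012  0.012 ]
plate- top [ 0.5032 -0.3067  0.012 ]
plate+ top [ 0.6879 -0.1029  0.012 ]
rack l top [0.5705 0.3208 0.006 ]
rack r top [0.5359 0.1369 0.006 ]
```

```bash
python3 - <<'E'
import cv2
t=cv2.imread("pics/top0.png")[80:260,380:520]; s=cv2.imread("pics/scene0.png")[260:420,150:290]
t=cv2.resize(t,None,fx=3,fy=3,interpolation=2)[:540,:400]; s=cv2.resize(s,(400,457))
import numpy as np
o=np.zeros((540,800,3),'uint8');o[:,:t.shape[1]]=t;o[:457,400:]=s;cv2.imwrite("pics/c1.png",o)
E
```

```text
(no output)
```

View pics/c1.png

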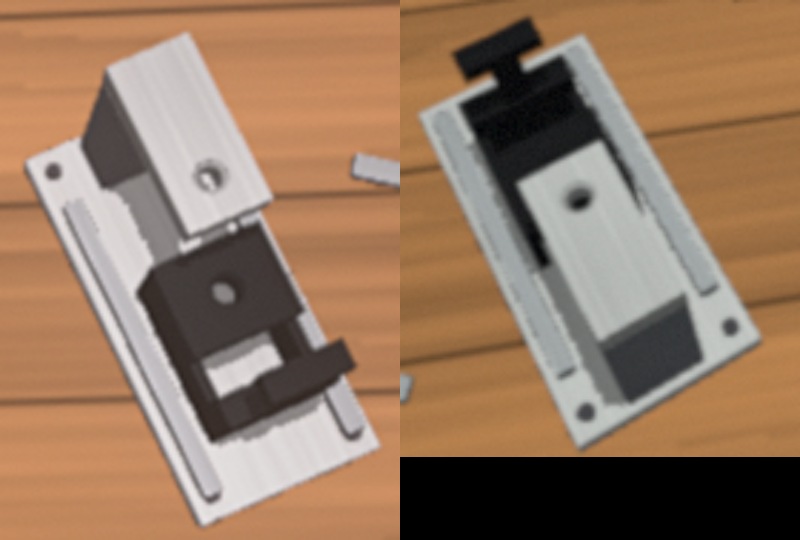

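Crop: guide mouth at top (450,139) and bracket hole at (455,177.3), so the slide is about 52 mm out and the stand's yaw is about 0.39. Next I push the slide with closed fingers.

```bash
python3 - <<'E'
from h import *
a=.39; ux=np.array([np.cos(a),np.sin(a),0]); G=np.array([.637,-.1885,0]); pf=np.array([.5869,-.207,0])-.075*ux
qs=[down(a+np.pi/2),down(a-np.pi/2)]
s=pf-.05*ux; s[2]=.30
js=[arm.ik(s,q) for q in qs]; print(js)
k=min((i for i in(0,1) if js[i] is not None),key=lambda i:np.abs(np.array(js[i])-arm.read_joint_positions()).max()); q=qs[k]
arm.movep(s,q); arm.move_gripper(0.0)
s[2]=.165; arm.line_to(s,.15)
f0=np.array(arm.read_ft_force()); print(k,f0)
e=G-.075*ux-.011*ux; e[2]=.165   # expected end
n=np.dot(e-s,ux); print("travel",n)
d=0
while d<n+.012:
    d+= .02 if d<n-.03 else .003
    arm.line_to(s+d*ux,.08); f=np.dot(np.array(arm.read_ft_force())-f0,ux); print(round(d-n,4),round(f,1))
    if f<-12: break
    
print(arm.read_tool_pos(),arm.read_time())
E
```

```text
[array([ 0.11684186,  0.47830805,  0.50743341,  1.77215134, -0.27610478,
        0.96221356,  2.69674365]), array([-0.07835943,  0.55704006,  0.84322558,  1.77761719, -0.47990719,
        1.02580291, -0.23419015])]
1 [-0.33583741 -0.03750692  0.10805401]
travel 0.09237142957862987
-0.0724 0.1
-0.0524 0.1
-0.0324 0.8
-0.0124 -0.2
-0.0094 -1.0
-0.0064 -2.6
-0.0034 -1.5
-0.0004 -1.8
0.0026 -5.6
0.0056 -9.5
0.0086 -15.0
[ 0.55797233 -0.21913385  0.16506571] 8.475
```

```bash
python3 - <<'E'
from h import *
np.set_printoptions(precision=4,suppress=True)
a=.39; ux=np.array([np.cos(a),np.sin(a),0])
p=np.array(arm.read_tool_pos()); arm.line_to(p-.02*ux,.1); p=p-.02*ux; p[2]=.28; arm.line_to(p,.25)
arm.line_to([.62,-.195,.29],.25); arm.pause(.3)
p=np.array(arm.read_tool_pos()); q=np.array(arm.read_eef_rot()); im=snapshot("wrist"); t=snapshot("top")
np.savez("w1.npz",p=p,q=q); print(p,q,wproj([.637,-.1885,.12],p,q),arm.read_time())
cv2.imwrite("pics/w1.png",im); cv2.imwrite("pics/top1.png",t)
E
```

```text
[ 0.6192 -0.1957  0.2901] [ 0.9812  0.1928 -0.0002 -0.0001] [321.3052 209.5146] 10.4083
```

View pics/w1.png

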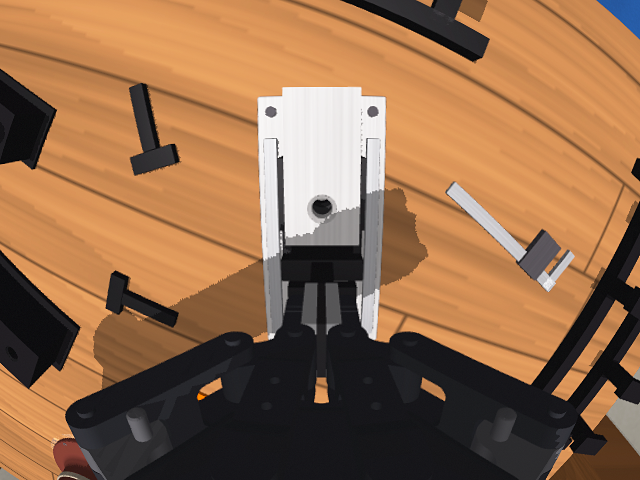

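```bash
python3 - <<'E'
from h import *
np.set_printoptions(precision=4,suppress=True)
z=np.load("w1.npz"); im=cv2.imread("pics/w1.png"); g=cv2.cvtColor(im,6)[185:230,298:345]
c=cv2.HoughCircles(cv2.resize(g,None,fx=4,fy=4,interpolation=2),cv2.HOUGH_GRADIENT,1,40,param1=100,param2=15,minRadius=25,maxRadius=80)
print([] if c is None else c[0][:4]/4+[298,185,0])
for th in (90,): 
    b=(g<th).astype('uint8'); n,l,s,ce=cv2.connectedComponentsWithStats(b); print(s,ce+[298,185])
print(wfix([321.5,207],z["p"],z["q"],.12))
yaw=1.336-np.pi/2; L=np.array([.5815,.1748,0])
js=[arm.ik(L+[0,0,.33],down(y)) for y in(yaw,yaw+np.pi)]; print(js)
k=min((i for i in(0,1) if js[i] is not None),key=lambda i:np.abs(np.array(js[i])-arm.read_joint_positions()).max())
arm.movep(L+[0,0,.33],down(yaw+k*np.pi)); arm.move_gripper(1.0); arm.pause(.3)
p=np.array(arm.read_tool_pos()); q=np.array(arm.read_eef_rot()); im=snapshot("wrist")
np.savez("w2.npz",p=p,q=q,yaw=yaw+k*np.pi); print(p,q,wproj([.5815,.1748,.185],p,q),arm.read_time())
cv2.imwrite("pics/w2.png",im)
E
```

```text
[[322.125 209.625  14.975]]
[[   0    0   47   45 1865]
 [  14   14   20   18  250]] [[320.9523 207.0054]
 [321.356  206.96  ]]
[ 0.6386 -0.188   0.12  ]
[array([-0.7132,  0.5929,  0.6614,  1.5311, -0.3854,  1.1509, -0.2109]), array([ 0.2682,  0.7605, -1.1493,  1.498 ,  0.7024,  1.3402,  1.9673])]
[0.5815 0.1748 0.33  ] [0.785  0.6194 0.     0.    ] [321.0065 249.4116] 12.9417
```

View pics/w2.png

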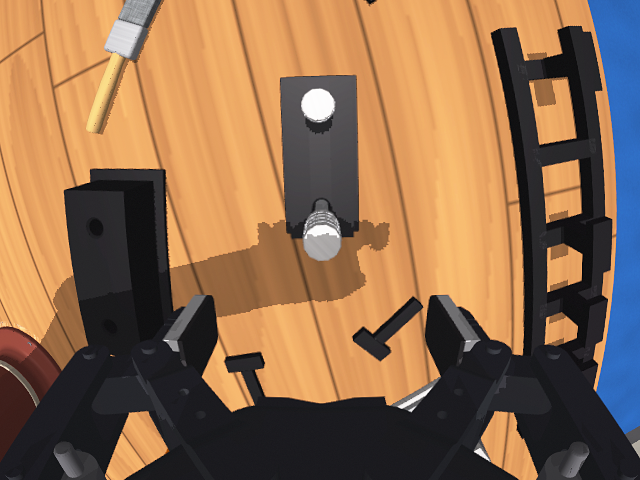

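```bash
python3 - <<'E'
from h import *
np.set_printoptions(precision=4,suppress=True)
z=np.load("w2.npz"); p,q=z["p"],z["q"]
L=wfix([322,242],p,q,.185); S=wfix([318,105],p,q,.135); print(L,S,np.linalg.norm((L-S)[:2]))
L[:2]=.7*L[:2]+.3*np.array([.5815,.1748])
L[2]=.25; arm.line_to(L,.2); L[2]=.215; arm.line_to(L,.1)
f0=np.array(arm.read_ft_force())
arm.move_gripper(0.0,60); arm.pause(.3)
print(L,arm.read_opening(),arm.read_finger_force(),np.array(arm.read_ft_force())-f0)
L[2]=.235; arm.line_to(L,.05); print(np.array(arm.read_ft_force())-f0,arm.read_finger_force())
L[2]=.40; arm.line_to(L,.2); arm.pause(.2); print(arm.read_opening(),np.array(arm.read_ft_force())-f0,arm.read_finger_force(),arm.read_time())
cv2.imwrite("pics/w3.png",snapshot("wrist"))
np.save("L.npy",L)
cv2.imwrite("pics/s3.png",snapshot("scene")); cv2.imwrite("pics/t3.png",snapshot("top"))
a=.39
for y in (a,a+np.pi,a+np.pi/2,a-np.pi/2): print(arm.ik([.6375,-.1883,.38],down(y)), arm.ik([.6375,-.1883,.24],down(y)))
E
```

```text
[0.5832 0.1793 0.185 ] [0.6003 0.2622 0.135 ] 0.0847097533364101
[0.5827 0.1779 0.215 ] 0.26525246705934397 58.559637665748596 [0.8349 0.1958 5.1136]
[ 0.584  -0.2017 -2.1577] 58.9187890291214
0.2722598101915507 [ 1.3242  0.119  -1.8924] 59.02056276798248 16.6083
[-0.0145  0.629   0.5221  1.2635 -0.3072  1.3269  0.8874] [ 0.0055  0.7352  0.4588  1.464  -0.3549  1.0253  0.9367]
[-0.2752  0.8564  1.2646  1.2729 -0.8046  1.5454 -1.8792] [-0.2794  0.9717  1.1681  1.4738 -0.9085  1.2999 -1.7767]
[ 0.177   0.5918  0.1456  1.2559 -0.0841  1.2997  2.2815] [ 0.2087  0.698   0.082   1.4563 -0.063   0.9899  2.267 ]
[-0.1709  0.713   0.8874  1.2693 -0.5406  1.4002 -0.5015] [-0.1513  0.8162  0.7909  1.4696 -0.615   1.1146 -0.4248]
```

View pics/s3.png

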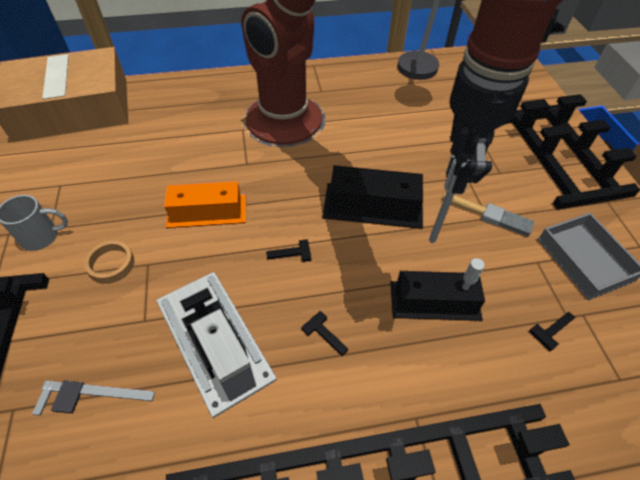

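Scene: the long pin is lifted, with its tip at about (434,241). The short pin is still in the rack, and the slide is home with its post next to the guide arm.

```bash
python3 - <<'E'
from h import *
np.set_printoptions(precision=4,suppress=True)
print("tip now",fix("scene",434,241,.195),np.load("L.npy"))
G=np.array([.6375,-.1883]); q=down(.39-np.pi/2)
arm.movep([*G,.40],q); arm.line_to([*G,.355],.15); arm.pause(.4)
p=np.array(arm.read_tool_pos()); q=np.array(arm.read_eef_rot()); np.savez("w4.npz",p=p,q=q)
w=snapshot("wrist"); s=snapshot("scene"); t=snapshot("top")
for n,i in zip("wst",(w,s,t)): cv2.imwrite(f"pics/{n}4.png",i)
print(p,wproj([*G,.15],p,q),wproj([*G,.12],p,q),arm.read_time(),arm.read_finger_force())
def pr(n,X):
    c=camera_info(n);x=c["R"]@X+c["t"];return c["fx"]*x[0]/x[2]+c["cx"],c["fy"]*x[1]/x[2]+c["cy"]
for n in("scene","top"): print(n,pr(n,np.array([*G,.15])),pr(n,np.array([*G,.12])))
o=np.zeros((600,800,3),'uint8')
o[:,:400]=cv2.resize(w[120:270,270:370],(400,600)); o[:300,400:]=cv2.resize(s[270:370,145:278],(400,300)); o[300:,400:]=cv2.resize(t[90:190,385:518],(400,300))
cv2.imwrite("pics/c4.png",o)
E
```

```text
tip now [0.583  0.1786 0.195 ] [0.5827 0.1779 0.4   ]
[ 0.6375 -0.1885  0.3556] [320.7331 224.4908] [320.7141 215.592 ] 19.1417 58.99884223937988
scene (np.float64(207.7563512068213), np.float64(319.58472133239195)) (np.float64(211.2831012746289), np.float64(328.3205024839327))
top (np.float64(454.57947940972304), np.float64(130.77246375519078)) (np.float64(449.9224339562815), np.float64(137.84076440023597))
```

View pics/c4.png

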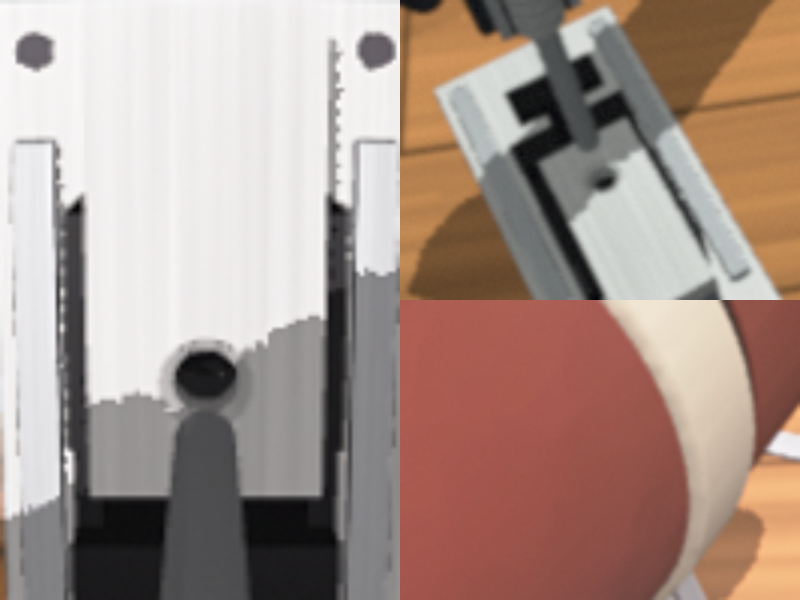

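In the crop, the wrist view puts the guide chamfer centre at (321.5,215.5), as predicted. The pin's tip sits at about (321.5,227), so it is about 2 mm short along stand x, and the scene view agrees. I shift by 2.3 mm and lower while watching the forces.

```bash
python3 - <<'E'
from h import *
np.set_printoptions(precision=4,suppress=True)
a=.39; ux=np.array([np.cos(a),np.sin(a),0])
p=np.array([.6375,-.1885,.355])+.0023*ux; arm.line_to(p,.05); arm.pause(.2)
f0=np.array(arm.read_ft_force()); m0=np.array(arm.read_wrist_torque())
while p[2]>.306:
    p[2]-=.004; arm.line_to(p,.04); f=np.array(arm.read_ft_force())-f0
    print(round(p[2],3),"tip~%.3f"%(p[2]-.205),f,np.array(arm.read_wrist_torque())-m0)
    if np.linalg.norm(f)>12: break
print(arm.read_tool_pos(),arm.read_time())
w=snapshot("wrist"); s=snapshot("scene")
o=np.zeros((600,800,3),'uint8')
o[:,:400]=cv2.resize(w[120:270,270:370],(400,600)); o[:300,400:]=cv2.resize(s[270:370,145:278],(400,300)); cv2.imwrite("pics/c5.png",o)
E
```

```text
0.351 tip~0.146 [-0.7798 -0.3733 -0.5468] [-0.0102  0.0057 -0.003 ]
0.347 tip~0.142 [-0.6321 -0.8548  0.319 ] [ 0.0267 -0.0039 -0.0165]
0.343 tip~0.138 [-0.1282 -0.5931 -0.3888] [-0.0421 -0.0489 -0.0092]
0.339 tip~0.134 [-1.0372 -1.5938  0.1635] [-0.0594 -0.0401 -0.052 ]
0.335 tip~0.130 [ 0.0409 -0.5285 -0.7441] [-0.0297 -0.0305 -0.0548]
0.331 tip~0.126 [-0.2168  0.2866 -0.7839] [-0.0702 -0.0343 -0.0487]
0.327 tip~0.122 [-0.9647 -0.1439 -0.2027] [-0.0531  0.0022 -0.0733]
0.323 tip~0.118 [-0.4038  0.6367 -0.6895] [-0.0056 -0.0222 -0.0161]
0.319 tip~0.114 [ 0.0952 -0.6798  0.3635] [-0.0123 -0.0773 -0.0413]
0.315 tip~0.110 [-0.4983 -0.7278 -0.4082] [ 0.0616 -0.0697 -0.0713]
0.311 tip~0.106 [ 0.5456 -0.4193 -0.2416] [-0.0232 -0.0386 -0.0332]
0.307 tip~0.102 [-0.5892  0.2969  0.1197] [ 0.0044 -0.0322 -0.0459]
0.303 tip~0.098 [-0.0672 -0.0676 -0.082 ] [-0.0139 -0.019   0.015 ]
[ 0.6395 -0.1875  0.3026] 22.8417
```

View pics/c5.png

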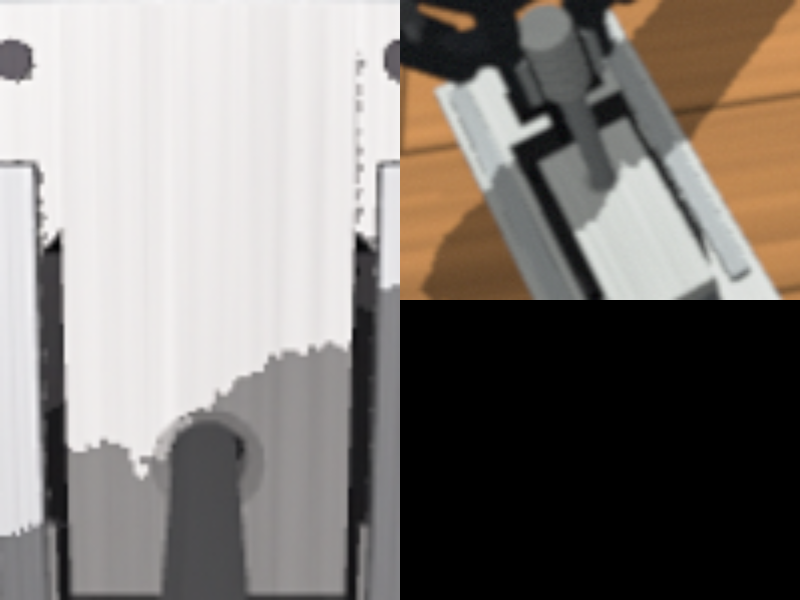

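The pin is in the guide without contact, at most 0.5 mm off centre. I keep lowering it through the bracket's hole.

```bash
python3 - <<'E'
from h import *
np.set_printoptions(precision=3,suppress=True)
a=.39; p=np.array([.6375,-.1885,.303])+.0023*np.array([np.cos(a),np.sin(a),0])+.0005*np.array([np.sin(a),-np.cos(a),0])
arm.line_to(p,.02); f0=np.array(arm.read_ft_force())
while p[2]>.2365:
    p[2]-=.004; arm.line_to(p,.04); f=np.array(arm.read_ft_force())-f0
    print("tip~%.3f"%(p[2]-.205),f)
    if np.linalg.norm(f)>14: break
arm.pause(.5)
print(arm.read_tool_pos(),arm.read_time(),arm.read_opening(),arm.read_finger_force(),np.array(arm.read_ft_force())-f0)
w=snapshot("wrist"); s=snapshot("scene")
o=np.zeros((600,800,3),'uint8')
o[:,:400]=cv2.resize(w[120:270,270:370],(400,600)); o[:300,400:]=cv2.resize(s[270:370,145:278],(400,300)); o[300:,400:]=cv2.resize(s[200:400,340:606],(400,300));cv2.imwrite("pics/c6.png",o)
E
```

```text
tip~0.094 [ 0.856 -1.297 -0.681]
tip~0.090 [ 0.756  0.207 -0.75 ]
tip~0.086 [-0.165  0.278  0.195]
tip~0.082 [-0.436 -1.111  0.725]
tip~0.078 [-0.147  0.16  -0.319]
tip~0.074 [1.074 0.467 0.089]
tip~0.070 [ 0.456  0.296 -1.298]
tip~0.066 [ 0.115 -0.614 -0.553]
tip~0.062 [ 0.314  0.721 -0.345]
tip~0.058 [-0.002 -0.683 -0.034]
tip~0.054 [0.286 0.292 0.101]
tip~0.050 [ 0.598 -0.136  0.523]
tip~0.046 [0.232 0.865 0.492]
tip~0.042 [-0.779  0.366  0.283]
tip~0.038 [ 0.328  0.037 -0.039]
tip~0.034 [ 0.515 -0.603  0.736]
tip~0.030 [ 1.144 -0.069 -0.503]
[ 0.64  -0.188  0.235] 27.9417 0.26256905867002095 59.21146810054779 [-0.515 -0.15   0.117]
```

View pics/c6.png

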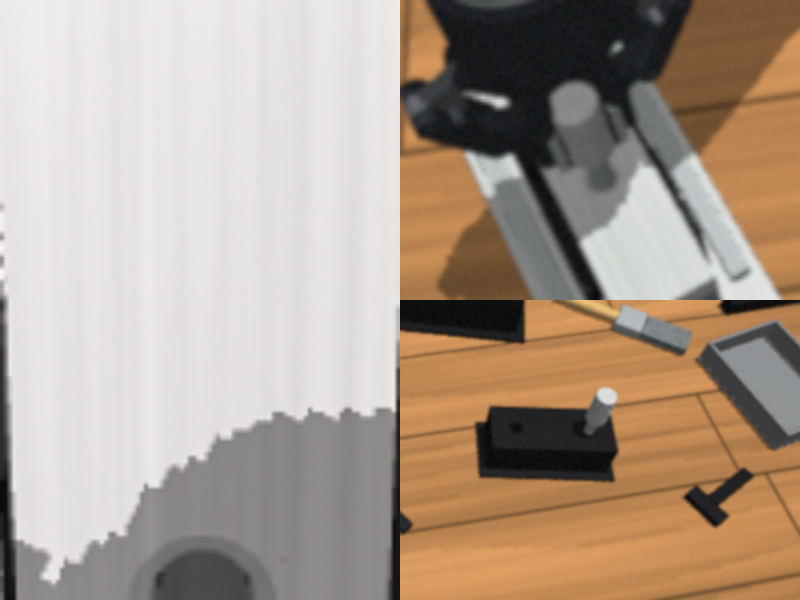

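The pin passed freely through both holes, is centred and gripped, and the short pin is still in its rack.

```bash
python3 -c "
from station import *
print(ticket.finish_job())"
```

```text
the job is handed in; nothing more can be done
None
```

I handed the job in with the slide pushed home and the long pin held upright, still and without contact forces through both holes; its tip is about 30 mm above the bench and the short pin is still in the rack. The hand-in call returned no verdict.

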